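Seat the flow cell and hold the cam lift at its peak

TASK

Lay the green flow cell flat and square in the blue pocket of the lift stage and let go of it. Then swing the orange-handled cam lever up until it stands straight upright, where the cam lifts the pocket highest in front of the reader, and hold it there: the lever springs back if released, so finish while still holding it, not touching the cell. Leave the bottle, vial, blue ring and tub where they stand.

Things in the scene. Friction and masses are not known exactly. Their poses are not given: they have to be found in the camera images.
- cell: The loose flow cell: a green block 80 x 44 x 24 mm (x, y, z) with a glass window on top, about 0.13 kg, lying on the bench. Origin at the centre of its underside, x along the 80 mm length, z up. Grip it across the 44 mm width.
- stage: The fixed cam-lift stage: dark base plate 190 x 140 x 12 mm, white body, blue nest on top, grey reader head. Origin at the centre of the white body on the bench; the base plate reaches from x -85 to +105 mm. Its x axis points from the lever handle's resting side to the reader head, y towards the lever side, z up. The reader head (26 x 50 mm in x and y, 120 mm high) stands at x = +88 mm, y = 0.
- pocket (a point): Centre of the pocket's floor in the blue nest, axes as the stage; moves up with the nest. With the lever down it is 70 mm above the bench, midway over the stage's origin. The pocket is 83 mm (x) by 47 mm (y) and 10 mm deep, so a seated cell stands 14 mm proud of the rim; it fits either way round (half turn). The nest is 120 x 90 mm, its rim 10 mm above this point.
- lever (a joint): Cam lever angle, rad, about the stage's y axis. 0 = resting, arm horizontal, handle towards the stage's -x; 1.571 = arm straight up, nest raised to its highest, 14 mm; further over (stop at 2.4) the nest sinks again (lift = 14 mm x sine of the angle). A return spring pulls it to 0 from everywhere: about 1 N at the handle when down, 3 N when upright.
- handle (a point): Middle of the orange handle, a round bar 16 mm in diameter and 64 mm long lying along the stage's y axis, sticking outward from the end of the 90 mm lever arm (the flat arm lies 34 mm from this point, towards the stage). Free all round otherwise; 45 mm above the bench at rest, 135 mm with the lever upright, straight above cam_axis.
- cam_axis (a point): Fixed point on the lever's axis of rotation beside the stage, 45 mm above the bench, at the handle's middle along the axis (stage x 0, y +110 mm). The handle circles it at 90 mm radius in the stage's x-z plane.
- flask: Bystander, leave alone: glass reagent bottle with blue screw cap, 80 mm across, 150 mm high. Origin at the centre of its underside.
- vial: Bystander, leave alone: small amber vial with white cap, 28 mm across, 55 mm high. Origin at the centre of its underside.
- cap: Bystander, leave alone: loose blue screw ring, 48 mm across, 22 mm high. Origin at the centre of its underside.
- tub: Bystander, leave alone: white tub with white lid, 70 mm across, 75 mm high. Origin at the centre of its underside.
Things that resemble listed ones, but are neither listed nor needed, are in the scene too. Of the things shaped like the cell, the green one is meant.

How it is judged:
On the way:
1. the cell is seated in the pocket and let go, with the lever still down (z of cell in the frame of pocket between -0.003 and 0.0015 m and horizontal distance between cell and pocket below 0.004 m and angle between the x axis of cell and the x axis of stage, either way round below 0.06 rad and angle between cell's own z axis and vertical below 0.03 rad and value of joint lever below 0.15 rad and contact force between each of the arm, the fingers and cell below 0.1 N), for 0.2 s.
At the end, for the whole second after the job is handed in: The lever is held still by the fingers (more than 0.5 N) within 0.12 rad (7 degrees) of upright, the pocket at least 13 mm above its rest; the cell lies untouched in the pocket: underside within 1.5 mm of the pocket floor, centred within 4 mm, square within 0.06 rad, level within 0.03 rad (z of cell in the frame of pocket between -0.003 and 0.0015 m and horizontal distance between cell and pocket below 0.004 m and angle between the x axis of cell and the x axis of stage, either way round below 0.06 rad and angle between cell's own z axis and vertical below 0.03 rad and value of joint lever between 1.451 and 1.691 rad and velocity of joint lever between -0.1 and 0.1 rad/s and contact force between the fingers and lever above 0.5 N and contact force between each of the arm, the fingers and cell below 0.1 N and z of pocket in the frame of stage above 0.083 m); the arm keeps its last pose, push and grip.
It fails at once if a bystander (bottle, vial, blue ring or tub) is moved more than 20 mm (distance of any of flask, vial, cap, tub from where it was at the start of the episode above 0.02 m).
It also fails if it takes over 48 s, if anything falls off the work surface, if the arm or the gripper's body presses on something with over 40 N, if the wrist force passes 120 N, or if a joint passes its speed limit or range.

ROBOT

A 6-joint arm with a two-finger parallel gripper is mounted at the origin on the work surface. World frame = base frame: x ahead of the robot, y to its left, z up, the work surface at z = 0. Lengths are in m, angles in rad, forces in N, time in s.
With the tool pointing down it reaches from about 0.375 to 0.9 m from the base axis. Payload 3.1 kg.
Tool frame: the origin (TCP) lies at the very end of the fingers, on their centre line; the grasp point (between the pads) lies 19 mm behind it; z points along the fingers, y is the direction in which the jaws open and shut (so a half turn about z gives the same grasp; the last joint's range is limited). The gripper opens to 87 mm and grips with 3 to 60 N. Pads are 19 mm wide; open, the fingers measure 117 mm over their backs; the gripper's body (75 mm by 190 mm) begins 51 mm behind the grasp point.
Start: joints at [0.987, 0.527, 1.433, -0, 1.181, -0.178], TCP at [0.247, 0.574, 0.223] pointing down, gripper open.
Joint ranges: [-3.08, 3.08], [-0.75, 2.2], [0.22, 2.44], [-1.43, 4.57], [0, 2.65], [-2.85, 2.85]. Speed limits (rad/s): [2.79, 2.79, 3.14, 3.14, 3.14, 3.14].

INTERFACE

Orientations are given as a unit quaternion [x, y, z, w].
In Python, from rig import robot, optics gives the robot as it stands.
- The arm moves only by the shell command python3 -m inch 'ROWS' [FORCE]. ROWS is JSON, a list of rows, each an object of numbers: "ax", "ay", "az": the turn, a rotation vector about the tool's x, y, z in rad; "dx", "dy", "dz": the shift along the tool's x, y, z in mm; "gripper": the opening in per cent of the stroke, from 0 (shut) to 100 (fully open). In form: [{"ax": .., "ay": .., "az": .., "dx": .., "dy": .., "dz": .., "gripper": ..}, ...]. A call has 1 to 8 rows; each row shifts and turns the commanded pose from where the row before left it, along the tool's axes as they then stand; what a row does not reach is not made up. A row lasts 1/10 s, in which the tool goes at most 50 mm and 8.59 degrees, less where a joint would pass 70% of its speed; a pose out of reach is approached as far as the arm can. A call with a gripper value outside its range is refused whole. The fingers move at their own pace and stop on an object; FORCE is the grip in N (left out, the last holds). Time passes only in rows, so rows that do not move let the fingers close. It gives the time, the measured TCP pose, the force and the opening at its end, in the units of the state.
- robot.get_obs(): the state, without advancing time (a new reading comes with each control period).
- optics.camera(name): name is "side" or "top" or "wrist"; returns a dict with "img" (480x640x3 uint8, red, green, blue), "depth" (480x640 float32, m along the optical axis (not along the pixel's ray), 0 where there is no reading), "camera_matrix" (3x3 intrinsics, pixels), "k1" (the pictures are not rectified: a ray, as slopes to the right and down, at radius r is drawn at 1 + k1 r^2 times it, then the intrinsics apply), "position" and "attitude" of the camera in the world. Camera axes: x right, y up, looking along -z (the intrinsics and any distortion apply to the point x, -y, -z); pixel columns grow to the right and rows downward; lengths in m; the calibration is good to about 2 mm. A picture is of the moment at which its call begins.
- robot.hand_in(): hands the job in, once; it reports no verdict.
The state is a dict: "time": time; "q": joint angles; "joint_velocities": joint speeds; "joint_torque": joint torques, N m; "position": TCP position; "tool_rot": TCP orientation; "ft_force": force on the tool from outside, world axes, zero at the start; "moment": the same for the moment, N m; "grip_width": finger opening in m.
Only numpy, scipy, OpenCV 4.12 (cv2) and the standard library are available. Lean on these libraries where they do the work, as an engineer would, in place of code of your own. Each camera call takes 0.05 s, during which the arm holds its last target.

## Working session

There is one attempt and no reset: what is moved stays moved. The work goes in short steps, Python scripts to look and compute and a shell command to move; the robot and the scene stay as the last step left them, time stands still between calls to the robot, and variables do not carry over. Pictures are saved under pics/ and viewed, and the job is handed in when it is done.

```bash
ls; mkdir -p pics; python3 - <<'E'
from rig import robot, optics
import cv2,numpy as np
o=robot.get_obs();print({k:np.round(v,3).tolist() for k,v in o.items()})
for n in ["side","top","wrist"]:
    c=optics.camera(n);cv2.imwrite(f"pics/{n}0.png",c["img"][:,:,::-1]);np.savez(f"{n}0.npz",**c)
    print(n,c["camera_matrix"].tolist(),c["k1"],c["position"],c["attitude"])
E
```

```text
pics
{'time': 0.0, 'q': [0.987, 0.528, 1.434, 0.0, 1.181, -0.178], 'joint_velocities': [0.0, -0.0, 0.001, -0.0, 0.001, -0.001], 'joint_torque': [-0.002, -44.005, -17.659, 0.063, 0.058, -0.0], 'position': [0.246, 0.574, 0.222], 'tool_rot': [0.202, 0.979, -0.001, -0.0], 'ft_force': [0.151, 0.142, -0.119], 'moment': [0.006, 0.018, 0.048], 'grip_width': 0.087}
side [[436.3643026858315, 0.0, 316.7939149974853], [0.0, 436.3643026858315, 242.09060560081454], [0.0, 0.0, 1.0]] -0.037405111997449746 [ 0.10673558 -0.53883618  0.49241518] [ 0.46951661 -0.16120344 -0.25912678  0.82850523]
top [[507.50656307881695, 0.0, 315.6138045558935], [0.0, 507.50656307881695, 246.01771261446046], [0.0, 0.0, 1.0]] -0.12133122677957277 [0.36046155 0.05571203 1.07381424] [-0.0525058   0.06970593  0.70776346 -0.7010386 ]
wrist [[414.74346013487855, 0.0, 316.8243667119682], [0.0, 414.74346013487855, 235.35086464600386], [0.0, 0.0, 1.0]] -0.0658589537258427 [0.18044992 0.60196572 0.3830212 ] [-0.11129162 -0.0720637   0.54504668  0.82785573]
```

View pics/top0.png

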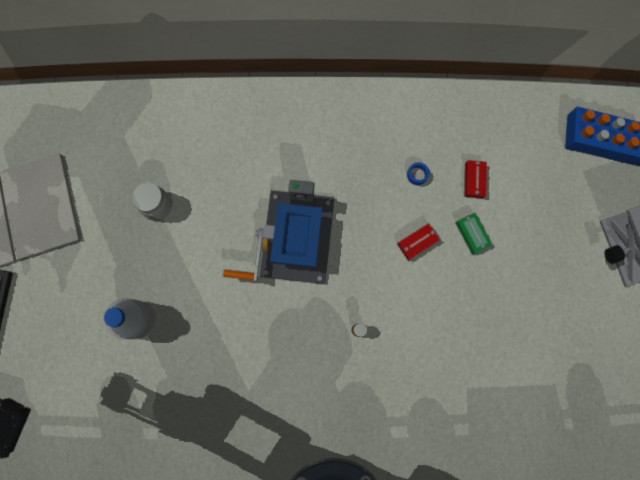

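View pics/side0.png

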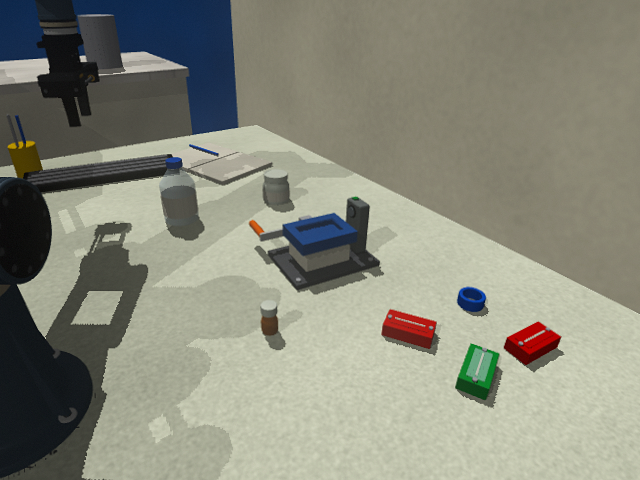

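View pics/wrist0.png

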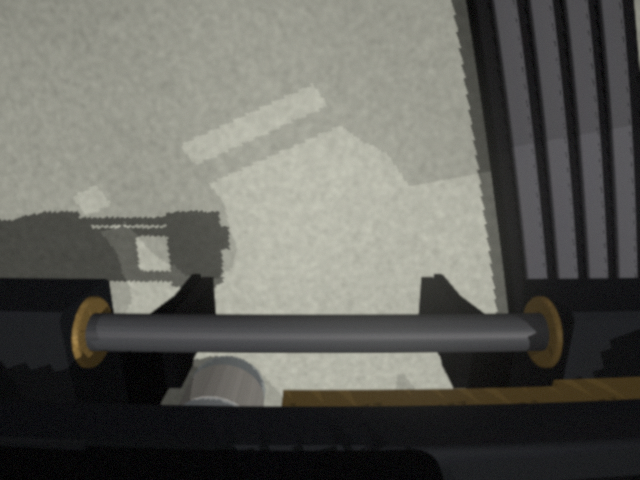

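```bash
cat > h.py <<'E'
import cv2,numpy as np
from scipy.spatial.transform import Rotation as R
def rays(c,uv):
    uv=np.asarray(uv,float).reshape(-1,1,2)
    n=cv2.undistortPoints(uv,np.array(c["camera_matrix"]),np.array([float(c["k1"]),0,0,0])).reshape(-1,2)
    d=np.c_[n[:,0],-n[:,1],-np.ones(len(n))]
    return np.array(c["position"]),R.from_quat(c["attitude"]).apply(d)
def plane(c,uv,z):
    p,d=rays(c,uv); return p+d*((z-p[2])/d[:,2])[:,None]
def cloud(c,mask):
    v,u=np.nonzero(mask&(c["depth"]>0)); p,d=rays(c,np.c_[u,v]); return np.c_[u,v],p+d*c["depth"][v,u][:,None]
def proj(c,P):
    q=R.from_quat(c["attitude"]).inv().apply(np.atleast_2d(P)-c["position"]); n=q[:,:2]/-q[:,2:]; n[:,1]*=-1
    n=n*(1+float(c["k1"])*(n**2).sum(1))[:,None]; K=np.array(c["camera_matrix"]); return n*[K[0,0],K[1,1]]+K[:2,2]
def color(c,name):
    h=cv2.cvtColor(c["img"],cv2.COLOR_RGB2HSV).astype(int);H,S,V=h[...,0],h[...,1],h[...,2]
    rg={"green":(45,85),"blue":(100,125),"orange":(8,20),"red":(0,5)}[name]
    return (H>=rg[0])&(H<=rg[1])&(S>110)&(V>40)
def rect(P):
    (c,s,a)=cv2.minAreaRect((P[:,:2]*1000).astype(np.float32))
    b=cv2.boxPoints((c,s,a)); e=[b[1]-b[0],b[2]-b[1]]; e=max(e,key=np.linalg.norm)
    return np.array(c)/1000,sorted(s),np.arctan2(e[1],e[0])
def biggest(m,box=None):
    m=m.copy()
    if box: z=np.zeros_like(m);x0,y0,x1,y1=box;z[y0:y1,x0:x1]=1;m&=z
    n,l,s,_=cv2.connectedComponentsWithStats(m.astype(np.uint8)); return l==1+np.argmax(s[1:,4])
E
python3 - <<'E'
from h import *
c=dict(np.load("top0.npz"))
np.set_printoptions(precision=4,suppress=True)
m=biggest(color(c,"green"),(440,200,510,270)); m=cv2.morphologyEx(m.astype(np.uint8),cv2.MORPH_CLOSE,np.ones((9,9)))>0
uv,P=cloud(c,m); print("green z",np.percentile(P[:,2],[1,50,99]))
t=P[:,2]>0.019; print("cell",rect(plane(c,uv[t],.024)),rect(plane(c,uv,.024)), P[t].mean(0))
m=biggest(color(c,"blue"),(250,190,340,285)); uv,P=cloud(c,m);print("nest z",np.percentile(P[:,2],[1,20,50,99]))
t=P[:,2]>0.074;print("nest",rect(plane(c,uv[t],.08)),rect(plane(c,uv,.08)))
mm=(P[:,2]<.074)
m=biggest(color(c,"orange"),(210,250,262,290)); uv,P=cloud(c,m);print("handle z",P[:,2].max(),"mean",P.mean(0),rect(plane(c,uv,.045)))
for n,b,z in [("flask",(95,300,135,335),.15),("vial",(345,315,375,345),.055),("tub",(130,180,175,225),.075),("cap",(400,155,440,195),.022),("head",(285,178,318,198),.12)]:
    M=np.zeros((480,640),bool);M[b[1]:b[3],b[0]:b[2]]=1;uv,P=cloud(c,M);t=P[:,2]>z-.012
    print(n,P[:,2].max(),P[t].mean(0),np.ptp(P[t],axis=0))
for n in ["top","side"]:
    c=dict(np.load(n+"0.npz")); b=(385,140,520,280) if n=="top" else (370,270,580,420)
    cr=c["img"][b[1]:b[3],b[0]:b[2],::-1];cv2.imwrite(f"pics/crop_{n}.png",cv2.resize(cr,None,fx=3.5,fy=3.5,interpolation=cv2.INTER_CUBIC))
c=dict(np.load("top0.npz"));cv2.imwrite("pics/crop_st.png",cv2.resize(c["img"][170:300,210:350,::-1],None,fx=4,fy=4,interpolation=cv2.INTER_CUBIC))
E
```

```text
green z [0.0032 0.0226 0.028 ]
cell (array([ 0.5657, -0.3012]), [21.847381591796875, 76.80200958251953], np.float32(0.43991148)) (array([ 0.5647, -0.3001]), [24.73687744140625, 77.76414489746094], np.float32(0.43991104)) [ 0.5651 -0.2996  0.0234]
nest z [0.012  0.0697 0.0779 0.0833]
nest (array([0.5575, 0.0696]), [90.02979278564453, 120.89228057861328], np.float32(-0.122817636)) (array([0.558 , 0.0694]), [91.35686492919922, 124.26675415039062], np.float32(-0.12762602))
handle z 0.05746207554341343 mean [0.4818 0.1872 0.0505] (array([0.4824, 0.1884]), [14.690411567687988, 62.53063201904297], np.float32(1.4465877))
flask 0.15433948166756306 [0.3925 0.4034 0.1488] [0.0352 0.0358 0.0162]
vial 0.059505749356521864 [ 0.3692 -0.0568  0.0545] [0.0258 0.0245 0.0152]
tub 0.0804535053794041 [0.6398 0.3745 0.0744] [0.0602 0.062  0.0172]
cap 0.026040686622780473 [ 0.7066 -0.1979  0.02  ] [0.0477 0.0472 0.0159]
head 0.126109264274182 [0.6428 0.0591 0.1185] [0.033  0.0511 0.0179]
```

View pics/crop_top.png

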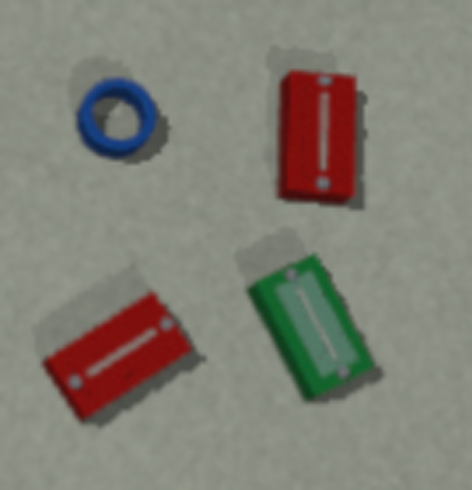

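View pics/crop_st.png

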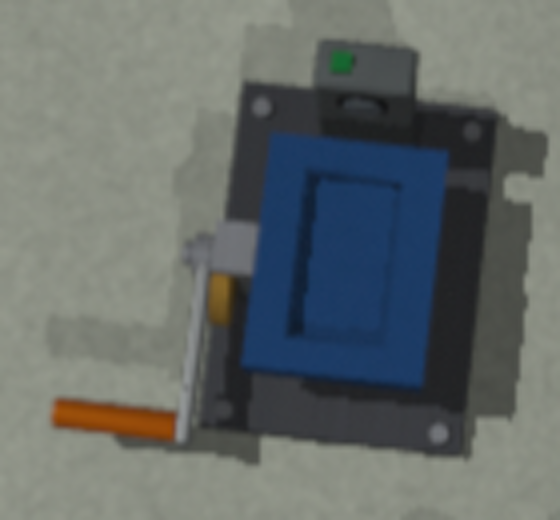

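```bash
python3 - <<'E'
from h import *
np.set_printoptions(precision=4,suppress=True)
for n,b,k in [("top",(440,200,510,270),9),("side",(440,330,510,410),15)]:
    c=dict(np.load(n+"0.npz"))
    m=np.zeros((480,640),np.uint8);m[b[1]:b[3],b[0]:b[2]]=color(c,"green")[b[1]:b[3],b[0]:b[2]]
    m=cv2.morphologyEx(m,cv2.MORPH_CLOSE,np.ones((k,k)))>0
    uv,P=cloud(c,m); print(n,m.sum(),np.percentile(P[:,2],[1,50,99]))
    for th in(.014,.018,.02):
        t=P[:,2]>th; print(rect(plane(c,uv[t],.024)),rect(P[t]))
c=dict(np.load("side0.npz"));m=biggest(color(c,"blue"),(270,205,365,250));uv,P=cloud(c,m);t=P[:,2]>.074
print(rect(plane(c,uv[t],.08)),rect(P[t]))
m=biggest(color(c,"orange"),(240,210,275,250));uv,P=cloud(c,m);print(P.mean(0),rect(plane(c,uv,.045)))
E
```

```text
top 508 [0.0042 0.0232 0.0286]
(array([ 0.5706, -0.3116]), [47.812889099121094, 78.20418548583984], np.float32(0.41461694)) (array([ 0.5707, -0.3131]), [46.396705627441406, 78.04792785644531], np.float32(0.4491662))
(array([ 0.5708, -0.312 ]), [46.759910583496094, 78.23692321777344], np.float32(0.41069198)) (array([ 0.5708, -0.3134]), [45.80891036987305, 78.04792785644531], np.float32(0.4491662))
(array([ 0.571 , -0.3125]), [45.777862548828125, 78.23846435546875], np.float32(0.41050443)) (array([ 0.571 , -0.3131]), [45.347232818603516, 78.03416442871094], np.float32(0.43419856))
side 1138 [0.0012 0.0235 0.0272]
(array([ 0.5673, -0.3162]), [43.217437744140625, 89.30751037597656], np.float32(0.43806416)) (array([ 0.5722, -0.3139]), [43.26685333251953, 81.93684387207031], np.float32(0.43888676))
(array([ 0.5692, -0.3153]), [43.217437744140625, 85.0199966430664], np.float32(0.43806413)) (array([ 0.5722, -0.3139]), [43.26685333251953, 81.93684387207031], np.float32(0.43888676))
(array([ 0.5702, -0.3148]), [43.217437744140625, 82.80619812011719], np.float32(0.43806458)) (array([ 0.5722, -0.3139]), [43.26685333251953, 81.93684387207031], np.float32(0.43888676))
(array([0.5557, 0.0653]), [98.0157241821289, 123.94921112060547], np.float32(-0.11120034)) (array([0.559 , 0.0694]), [93.6404800415039, 121.96194458007812], np.float32(-0.12830977))
[0.4817 0.1912 0.0484] (array([0.485 , 0.1966]), [17.202495574951172, 69.93546295166016], np.float32(1.4302937))
```

Candidates shaped like the cell are green at (475,233), red at (419,242) and red at (477,179). The green one with the glass window is the match, and the enlarged crop confirms it. It measures about 78x46 mm with its top at z≈0.023. I measure the cell at (0.571,-0.3135) with yaw ≈0.43, and the stage at (0.5575,0.0696) with yaw -0.123. The handle and reader head agree with that stage pose within 2 mm.

First I turn the tool so its x axis has yaw 0.43.

```bash
python3 -m inch '[{"az":0.144},{"az":0.144},{"az":0.144},{"az":0.144},{"az":0.144},{"az":0.144},{"az":0.144},{"az":0.144}]' 20; python3 -m inch '[{"az":0.144},{"az":0.144},{"az":0.144},{"az":0.144},{"az":0.144},{"az":0.144},{"az":0.144},{"az":0.144}]'
```

```text
invalid input
invalid input
```

```bash
python3 -m inch '[{"ax":0,"ay":0,"az":0.144,"dx":0,"dy":0,"dz":0,"gripper":100},{"ax":0,"ay":0,"az":0.144,"dx":0,"dy":0,"dz":0,"gripper":100},{"ax":0,"ay":0,"az":0.144,"dx":0,"dy":0,"dz":0,"gripper":100},{"ax":0,"ay":0,"az":0.144,"dx":0,"dy":0,"dz":0,"gripper":100},{"ax":0,"ay":0,"az":0.144,"dx":0,"dy":0,"dz":0,"gripper":100},{"ax":0,"ay":0,"az":0.144,"dx":0,"dy":0,"dz":0,"gripper":100},{"ax":0,"ay":0,"az":0.144,"dx":0,"dy":0,"dz":0,"gripper":100},{"ax":0,"ay":0,"az":0.144,"dx":0,"dy":0,"dz":0,"gripper":100}]' 20
```

```text
time: 0.95
position: [0.2465, 0.574, 0.2221]
tool_rot: [0.705, 0.71, -0.0, 0.0]
ft_force: [0.5, -0.1, -0.1]
grip_width: 0.087
```

```bash
python3 -m inch '[{"ax":0,"ay":0,"az":0.144,"dx":0,"dy":0,"dz":0,"gripper":100},{"ax":0,"ay":0,"az":0.144,"dx":0,"dy":0,"dz":0,"gripper":100},{"ax":0,"ay":0,"az":0.144,"dx":0,"dy":0,"dz":0,"gripper":100},{"ax":0,"ay":0,"az":0.144,"dx":0,"dy":0,"dz":0,"gripper":100},{"ax":0,"ay":0,"az":0.144,"dx":0,"dy":0,"dz":0,"gripper":100},{"ax":0,"ay":0,"az":0.144,"dx":0,"dy":0,"dz":0,"gripper":100},{"ax":0,"ay":0,"az":0.144,"dx":0,"dy":0,"dz":0,"gripper":100},{"ax":0,"ay":0,"az":0.144,"dx":0,"dy":0,"dz":0,"gripper":100}]'
python3 -m inch '[{"ax":0,"ay":0,"az":0,"dx":-4,"dy":49,"dz":0,"gripper":100},{"ax":0,"ay":0,"az":0,"dx":-4,"dy":49,"dz":0,"gripper":100},{"ax":0,"ay":0,"az":0,"dx":-4,"dy":49,"dz":0,"gripper":100},{"ax":0,"ay":0,"az":0,"dx":-4,"dy":49,"dz":0,"gripper":100},{"ax":0,"ay":0,"az":0,"dx":-4,"dy":49,"dz":0,"gripper":100},{"ax":0,"ay":0,"az":0,"dx":-4,"dy":49,"dz":0,"gripper":100},{"ax":0,"ay":0,"az":0,"dx":-4,"dy":49,"dz":0,"gripper":100},{"ax":0,"ay":0,"az":0,"dx":-4,"dy":49,"dz":0,"gripper":100}]'
cat >> h.py <<'E'
def delta(o,pos,yaw):
    "tool-axes shift in mm (of present axes) and az, to have TCP at pos, tool x at yaw"
    r=R.from_quat(o["tool_rot"]); M=r.as_matrix(); d=r.inv().apply(np.array(pos)-o["position"])*1000
    y=np.arctan2(M[1,0],M[0,0]); a=-((yaw-y+np.pi)%(2*np.pi)-np.pi)
    print("d mm",d.round(1),"az",round(a,4),"yaw",round(y,4),"tilt",np.round(M[:2,2],4),"t",o["time"])
E
python3 - <<'E'
from h import *
from rig import robot
delta(robot.get_obs(),[.571,-.3135,.1],.43)
E
```

```text
time: 1.75
position: [0.2465, 0.574, 0.2221]
tool_rot: [0.977, 0.211, -0.0, 0.0]
ft_force: [0.2, 1.0, -0.2]
grip_width: 0.0871
time: 2.55
position: [0.3819, 0.203, 0.2226]
tool_rot: [0.977, 0.214, 0.0, 0.0]
ft_force: [1.7, 0.8, -0.5]
grip_width: 0.0872
d mm [-44.7 548.2 122.6] az 0.0022 yaw 0.4322 tilt [ 0.0002 -0.    ] t 2.55
```

```bash
python3 -m inch '[{"ax":0,"ay":0,"az":0,"dx":-4,"dy":49,"dz":0,"gripper":100},{"ax":0,"ay":0,"az":0,"dx":-4,"dy":49,"dz":0,"gripper":100},{"ax":0,"ay":0,"az":0,"dx":-4,"dy":49,"dz":0,"gripper":100},{"ax":0,"ay":0,"az":0,"dx":-4,"dy":49,"dz":0,"gripper":100},{"ax":0,"ay":0,"az":0,"dx":-4,"dy":49,"dz":0,"gripper":100},{"ax":0,"ay":0,"az":0,"dx":-4,"dy":49,"dz":0,"gripper":100},{"ax":0,"ay":0,"az":0,"dx":-4,"dy":49,"dz":0,"gripper":100},{"ax":0,"ay":0,"az":0,"dx":-4,"dy":49,"dz":0,"gripper":100}]'
python3 -m inch '[{"ax":0,"ay":0,"az":0,"dx":-4,"dy":48,"dz":0,"gripper":100},{"ax":0,"ay":0,"az":0,"dx":-4,"dy":48,"dz":5,"gripper":100},{"ax":0,"ay":0,"az":0,"dx":-4,"dy":48,"dz":10,"gripper":100},{"ax":0,"ay":0,"az":0,"dx":0,"dy":11,"dz":20,"gripper":100},{"ax":0,"ay":0,"az":0,"dx":0,"dy":0,"dz":20,"gripper":100},{"ax":0,"ay":0,"az":0,"dx":0,"dy":0,"dz":0,"gripper":100},{"ax":0,"ay":0,"az":0,"dx":0,"dy":0,"dz":0,"gripper":100}]'
python3 - <<'E'
from h import *
from rig import robot,optics
delta(robot.get_obs(),[.571,-.3135,.1],.43)
c=optics.camera("wrist");np.savez("wrist1.npz",**c);cv2.imwrite("pics/wrist1.png",c["img"][:,:,::-1])
E
```

```text
time: 3.35
position: [0.5168, -0.1666, 0.2224]
tool_rot: [0.977, 0.214, -0.0, -0.0]
ft_force: [0.2, 0.4, -0.2]
grip_width: 0.0873
time: 4.05
position: [0.5702, -0.3099, 0.1671]
tool_rot: [0.977, 0.214, -0.001, -0.001]
ft_force: [0.1, -1.1, 0.6]
grip_width: 0.0869
d mm [-0.8  3.7 67.1] az 0.0019 yaw 0.4319 tilt [-0.0013  0.0012] t 4.05
```

View pics/wrist1.png

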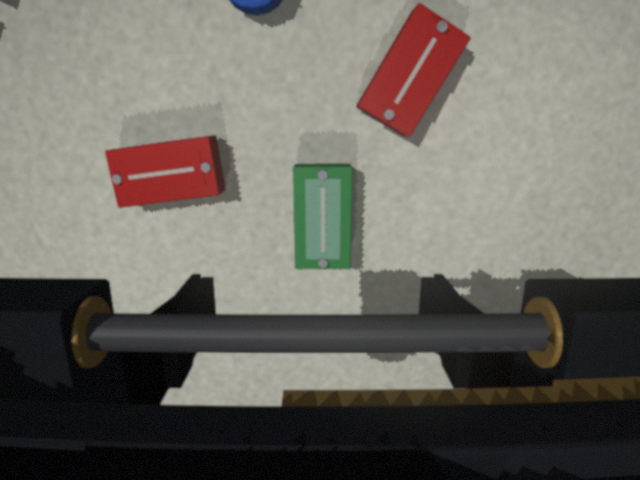

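The wrist view shows the green cell upright at (322,216), between red blocks at (165,171) and (414,70). Next I measure it in this view and check the finger clearance.

```bash
cat > cellm.py <<'E'
from h import *
from rig import robot
np.set_printoptions(precision=4,suppress=True)
c=dict(np.load("wrist1.npz")); o=robot.get_obs()
m=color(c,"green").astype(np.uint8); m=cv2.morphologyEx(m,cv2.MORPH_CLOSE,np.ones((25,25)))>0
m=biggest(m); uv,P=cloud(c,m); print(np.percentile(P[:,2],[1,20,50,99]))
for t in (P[:,2]>.019,P[:,2]>.021): print(rect(plane(c,uv[t],.024)),rect(P[t]))
(cx,cy),_,a=rect(plane(c,uv[P[:,2]>.019],.024))[0],0,rect(plane(c,uv[P[:,2]>.019],.024))[2]
m=biggest(color(c,"red"),(90,120,240,220));uv,Q=cloud(c,m);Q=plane(c,uv,.024)
L=np.c_[np.cos(a)*(Q[:,0]-cx)+np.sin(a)*(Q[:,1]-cy),-np.sin(a)*(Q[:,0]-cx)+np.cos(a)*(Q[:,1]-cy)]
print("red in cell frame y min",L[:,1].min(),"x range there",L[L[:,1]<.075,0].min() if (L[:,1]<.075).any() else None,"xmin",L[:,0].min())
delta(o,[cx,cy,.1],a)
E
python3 cellm.py
```

```text
[0.0217 0.0226 0.0232 0.026 ]
(array([ 0.5737, -0.3133]), [41.34610366821289, 77.14546966552734], np.float32(0.43697554)) (array([ 0.5734, -0.3135]), [41.607784271240234, 77.60901641845703], np.float32(0.4363847))
(array([ 0.5737, -0.3133]), [41.34610366821289, 77.14546966552734], np.float32(0.43697554)) (array([ 0.5734, -0.3135]), [41.607784271240234, 77.60901641845703], np.float32(0.4363847))
red in cell frame y min 0.07417725813473983 x range there 0.025104078965679122 xmin 0.010731962236028
d mm [ 1.3  4.  68.1] az -0.0047 yaw 0.4322 tilt [ 0.0004 -0.0003] t 4.1
```

```bash
python3 -m inch '[{"ax":0,"ay":0,"az":-0.005,"dx":1.3,"dy":4,"dz":20,"gripper":100},{"ax":0,"ay":0,"az":0,"dx":0,"dy":0,"dz":35,"gripper":100},{"ax":0,"ay":0,"az":0,"dx":0,"dy":0,"dz":35,"gripper":100},{"ax":0,"ay":0,"az":0,"dx":0,"dy":0,"dz":30,"gripper":100},{"ax":0,"ay":0,"az":0,"dx":0,"dy":0,"dz":20,"gripper":100},{"ax":0,"ay":0,"az":0,"dx":0,"dy":0,"dz":10,"gripper":100},{"ax":0,"ay":0,"az":0,"dx":0,"dy":0,"dz":0,"gripper":100},{"ax":0,"ay":0,"az":0,"dx":0,"dy":0,"dz":0,"gripper":100}]' 
python3 - <<'E'
from h import *
from rig import robot
delta(robot.get_obs(),[.5735,-.3134,.013],.437)
E
```

```text
time: 4.9
position: [0.5746, -0.314, 0.0191]
tool_rot: [0.976, 0.217, 0.001, 0.001]
ft_force: [0.5, 0.0, 0.5]
grip_width: 0.0871
d mm [-0.7 -1.   6.1] az 0.0002 yaw 0.4372 tilt [ 0.0022 -0.0017] t 4.9
```

```bash
python3 -m inch '[{"ax":0,"ay":0,"az":0,"dx":-0.7,"dy":-0.8,"dz":6,"gripper":100},{"ax":0,"ay":0,"az":0,"dx":0,"dy":0,"dz":0,"gripper":40},{"ax":0,"ay":0,"az":0,"dx":0,"dy":0,"dz":0,"gripper":40},{"ax":0,"ay":0,"az":0,"dx":0,"dy":0,"dz":0,"gripper":40},{"ax":0,"ay":0,"az":0,"dx":0,"dy":0,"dz":0,"gripper":40},{"ax":0,"ay":0,"az":0,"dx":0,"dy":0,"dz":0,"gripper":40},{"ax":0,"ay":0,"az":0,"dx":0,"dy":0,"dz":0,"gripper":40}]' 25
python3 - <<'E'
from h import *
from rig import robot
delta(robot.get_obs(),[.5735,-.3134,.013],.437)
E
```

```text
time: 5.6
position: [0.5725, -0.313, 0.0116]
tool_rot: [0.976, 0.217, 0.0, -0.0]
ft_force: [0.5, 0.5, -0.1]
grip_width: 0.0466
d mm [ 0.7  0.7 -1.4] az -0.0002 yaw 0.4368 tilt [0. 0.] t 5.6
```

```bash
python3 -m inch '[{"ax":0,"ay":0,"az":0,"dx":0,"dy":0,"dz":-1,"gripper":40},{"ax":0,"ay":0,"az":0,"dx":0,"dy":0,"dz":0,"gripper":40},{"ax":0,"ay":0,"az":0,"dx":0,"dy":0,"dz":0,"gripper":40},{"ax":0,"ay":0,"az":0,"dx":0,"dy":0,"dz":0,"gripper":40}]' 25
python3 -m inch '[{"ax":0,"ay":0,"az":0,"dx":0,"dy":0,"dz":-10,"gripper":40},{"ax":0,"ay":0,"az":0,"dx":0,"dy":0,"dz":-30,"gripper":40},{"ax":0,"ay":0,"az":0,"dx":0,"dy":0,"dz":-40,"gripper":40},{"ax":0,"ay":0,"az":0,"dx":0,"dy":0,"dz":-40,"gripper":40},{"ax":0,"ay":0,"az":0,"dx":0,"dy":0,"dz":-30,"gripper":40},{"ax":0,"ay":0,"az":0,"dx":0,"dy":0,"dz":0,"gripper":40},{"ax":0,"ay":0,"az":0,"dx":0,"dy":0,"dz":0,"gripper":40}]'
python3 - <<'E'
from h import *
from rig import robot,optics
delta(robot.get_obs(),[.5575,.0696,.15],-.123)
c=optics.camera("wrist");np.savez("wrist2.npz",**c);cv2.imwrite("pics/wrist2.png",c["img"][:,:,::-1])
c=optics.camera("side");cv2.imwrite("pics/side2.png",c["img"][:,:,::-1])
E
```

```text
time: 6.0
position: [0.5724, -0.313, 0.0124]
tool_rot: [0.976, 0.217, -0.0, -0.0]
ft_force: [-0.1, -0.4, -1.1]
grip_width: 0.0437
time: 6.7
position: [0.5725, -0.313, 0.1635]
tool_rot: [0.976, 0.217, 0.0, 0.001]
ft_force: [-1.0, -0.2, -1.9]
grip_width: 0.0436
d mm [ 148.2 -353.1   13.1] az 0.5599 yaw 0.4369 tilt [ 0.0012 -0.001 ] t 6.7
```

View pics/wrist2.png

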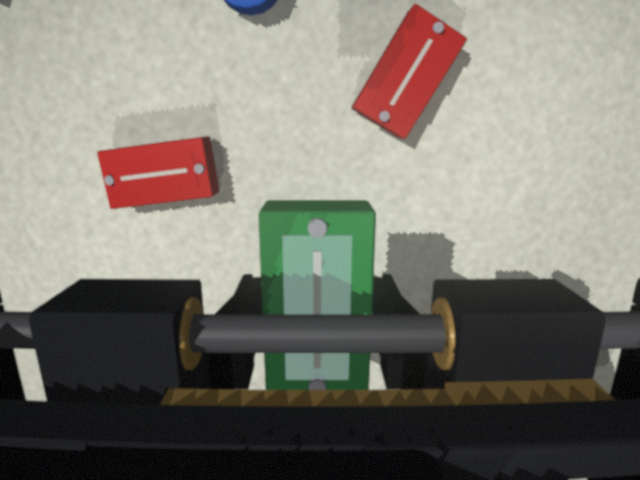

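View pics/side2.png

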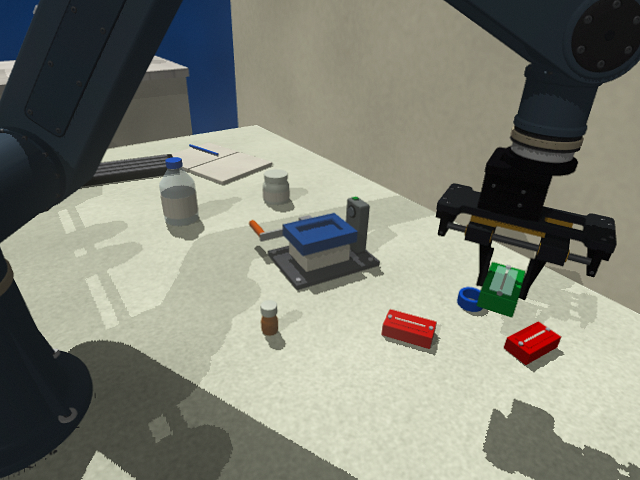

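```bash
cat > held.py <<'E'
from h import *
from rig import robot
np.set_printoptions(precision=4,suppress=True)
import sys
c=dict(np.load(sys.argv[1])); o=robot.get_obs()
zt=o["position"][2]-.0124+.024
m=biggest(color(c,"green")); uv,P=cloud(c,m); r=R.from_quat(o["tool_rot"])
print("top z",zt,np.percentile(P[:,2],[5,50,95]))
T=r.inv().apply(plane(c,uv,zt)-o["position"])*1000
D=r.inv().apply(P-o["position"])*1000
for nm,A in(("plane",T),("depth",D)):
    t=(D[:,2]<-8); A=A[t]
    for y in (-15,-10,0,10,15):
        k=abs(A[:,1]-y)<2; print(nm,y,"xmax",A[k,0].max() if k.any() else None)
    k=A[:,0]>10; print("y",A[k,1].min(),A[k,1].max())
E
python3 held.py wrist2.npz
```

```text
top z 0.1725725375206255 [0.1739 0.1749 0.1759]
plane -15 xmax 39.80005527511147
plane -10 xmax 40.17346442781751
plane 0 xmax 40.154971237693466
plane 10 xmax 40.14639777488048
plane 15 xmax 39.762454674186166
y -19.84564285784467 23.288101331589264
depth -15 xmax 40.58500422886788
depth -10 xmax 40.68608786149012
depth 0 xmax 40.65438907540393
depth 10 xmax 40.302340708367474
depth 15 xmax 40.4563567599922
y -19.617089062281014 23.19098340867193
```

```bash
python3 -m inch '[{"ax":0,"ay":0,"az":0,"dx":12,"dy":-48,"dz":0,"gripper":40},{"ax":0,"ay":0,"az":0,"dx":12,"dy":-48,"dz":0,"gripper":40},{"ax":0,"ay":0,"az":0,"dx":12,"dy":-48,"dz":0,"gripper":40},{"ax":0,"ay":0,"az":0,"dx":12,"dy":-48,"dz":0,"gripper":40},{"ax":0,"ay":0,"az":0,"dx":12,"dy":-48,"dz":0,"gripper":40},{"ax":0,"ay":0,"az":0,"dx":12,"dy":-48,"dz":0,"gripper":40},{"ax":0,"ay":0,"az":0,"dx":12,"dy":-48,"dz":0,"gripper":40},{"ax":0,"ay":0,"az":0,"dx":12,"dy":-48,"dz":0,"gripper":40}]'
python3 -m inch '[{"ax":0,"ay":0,"az":0.14,"dx":0,"dy":0,"dz":0,"gripper":40},{"ax":0,"ay":0,"az":0.14,"dx":0,"dy":0,"dz":0,"gripper":40},{"ax":0,"ay":0,"az":0.14,"dx":0,"dy":0,"dz":0,"gripper":40},{"ax":0,"ay":0,"az":0.14,"dx":0,"dy":0,"dz":0,"gripper":40},{"ax":0,"ay":0,"az":0,"dx":0,"dy":0,"dz":0,"gripper":40},{"ax":0,"ay":0,"az":0,"dx":0,"dy":0,"dz":0,"gripper":40}]'
python3 - <<'E'
from h import *
from rig import robot,optics
delta(robot.get_obs(),[.5575,.0696,.15],-.123)
c=optics.camera("wrist");np.savez("wrist3.npz",**c);cv2.imwrite("pics/wrist3.png",c["img"][:,:,::-1])
E
```

```text
time: 7.6
position: [0.4951, 0.0773, 0.1609]
tool_rot: [0.976, 0.216, -0.002, -0.001]
ft_force: [1.5, -0.0, -1.3]
grip_width: 0.0439
time: 8.2
position: [0.4962, 0.0755, 0.1614]
tool_rot: [0.998, -0.06, -0.001, -0.0]
ft_force: [0.4, -0.3, -1.3]
grip_width: 0.044
d mm [61.6 -1.5 11.2] az 0.0027 yaw -0.1203 tilt [-0.0028  0.0002] t 8.2
```

View pics/wrist3.png

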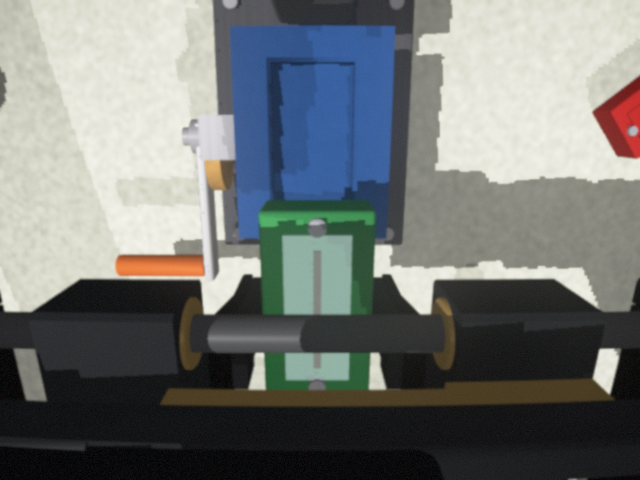

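The wrist view shows the nest at (313,130), with its pocket rim from columns 268 to 354 and front edge at row 60. The cell is still held square. Next I fit the nest's outer edges in this view.

```bash
cat > nest.py <<'E'
from h import *
from rig import robot
import sys
np.set_printoptions(precision=4,suppress=True)
c=dict(np.load(sys.argv[1])); o=robot.get_obs(); zr=float(sys.argv[2]) if len(sys.argv)>2 else .08
h=cv2.cvtColor(c["img"],cv2.COLOR_RGB2HSV).astype(int)
m=biggest((h[...,0]>100)&(h[...,0]<125)&(h[...,1]>120)&(h[...,2]>30))
uv,P=cloud(c,m); print("z pct",np.percentile(P[:,2],[2,10,50,90]))
mm=np.zeros_like(m); k=P[:,2]>zr-.007; mm[uv[k,1],uv[k,0]]=1
L=[];Rr=[];F=[]
r=R.from_quat(o["tool_rot"])
for v in range(40,195,4):
    u=np.nonzero(m[v])[0]; L.append((u.min()-.5,v)); 
    u=np.nonzero(mm[v])[0]; Rr.append((u.max()+.5,v))
    L[-1]=(np.nonzero(mm[v])[0].min()-.5,v)
for u in range(245,385,4):
    v=np.nonzero(mm[:,u])[0]; F.append((u,v.min()-.5))
T=lambda a: r.inv().apply(plane(c,np.array(a),zr)-o["position"])*1000
L,Rr,F=T(L),T(Rr),T(F)
def fit(a,b):
    p=np.polyfit(a,b,1); k=abs(np.polyval(p,a)-b)<1; return np.polyfit(a[k],b[k],1),k.sum()
(l,nl),(rr,nr),(f,nf)=fit(L[:,0],L[:,1]),fit(Rr[:,0],Rr[:,1]),fit(F[:,1],F[:,0])
print("left",l,nl,"right",rr,nr,"front",f,nf)
xf=f[1]; xc=xf-60; print("centre tool frame mm: x",xc,"y",(np.polyval(l,xc)+np.polyval(rr,xc))/2,"width",np.polyval(rr,xc)-np.polyval(l,xc),"angles tool",np.arctan(l[0]),np.arctan(rr[0]),-np.arctan(f[0]))
E
python3 nest.py wrist3.npz; python3 held.py wrist3.npz | grep -v depth
```

```text
z pct [0.0679 0.0687 0.0783 0.0798]
left [ -0.0004 -46.6514] 39 right [ 0.0014 42.3285] 39 front [ -0.0007 123.1297] 35
centre tool frame mm: x 63.12974364337717 y -2.131270785584885 width 89.09498355207262 angles tool -0.00043380457649878836 0.001389348307575069 0.0007323764401846631
top z 0.17324922056231534 [0.1573 0.1725 0.1737]
plane -15 xmax 41.20006471937582
plane -10 xmax 40.82447464675437
plane 0 xmax 40.81759794026662
plane 10 xmax 40.81734309465109
plane 15 xmax 40.81939408460412
y -21.179674629098507 21.83584672893278
y -21.428014314986953 22.103994832929107
```

```bash
python3 -m inch '[{"ax":0,"ay":0,"az":0.001,"dx":30,"dy":-1,"dz":0,"gripper":40},{"ax":0,"ay":0,"az":0,"dx":32.3,"dy":-0.9,"dz":0,"gripper":40},{"ax":0,"ay":0,"az":0,"dx":0,"dy":0,"dz":0,"gripper":40},{"ax":0,"ay":0,"az":0,"dx":0,"dy":0,"dz":30,"gripper":40},{"ax":0,"ay":0,"az":0,"dx":0,"dy":0,"dz":30,"gripper":40},{"ax":0,"ay":0,"az":0,"dx":0,"dy":0,"dz":0,"gripper":40},{"ax":0,"ay":0,"az":0,"dx":0,"dy":0,"dz":0,"gripper":40}]'
python3 - <<'E'
from h import *
from rig import robot,optics
delta(robot.get_obs(),[.5582,.0695,.0824],-.122)
for n in ["wrist","side","top"]:
    c=optics.camera(n);np.savez(n+"4.npz",**c);cv2.imwrite(f"pics/{n}4.png",c["img"][:,:,::-1])
    if n=="side": cv2.imwrite("pics/side4.png",cv2.resize(c["img"][140:300,230:430,::-1],None,fx=3.5,fy=3.5,interpolation=cv2.INTER_CUBIC))
E
```

```text
time: 8.95
position: [0.5583, 0.0697, 0.1022]
tool_rot: [0.998, -0.062, -0.001, -0.0]
ft_force: [-0.8, -0.2, -0.7]
grip_width: 0.0436
d mm [ 0.   0.2 19.8] az -0.0015 yaw -0.1235 tilt [-0.0023  0.0002] t 8.95
```

View pics/wrist4.png

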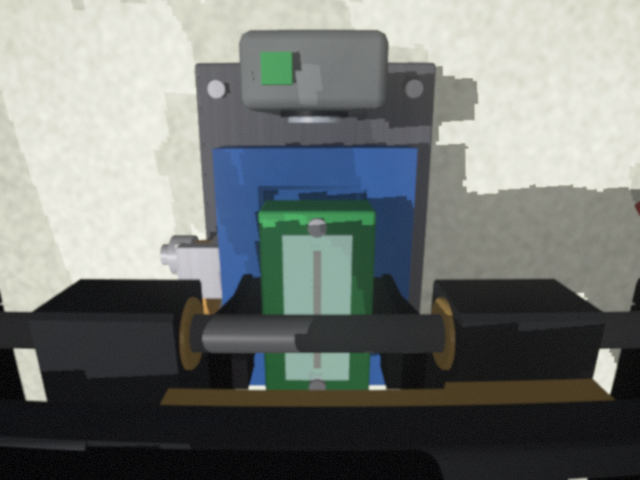

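View pics/side4.png

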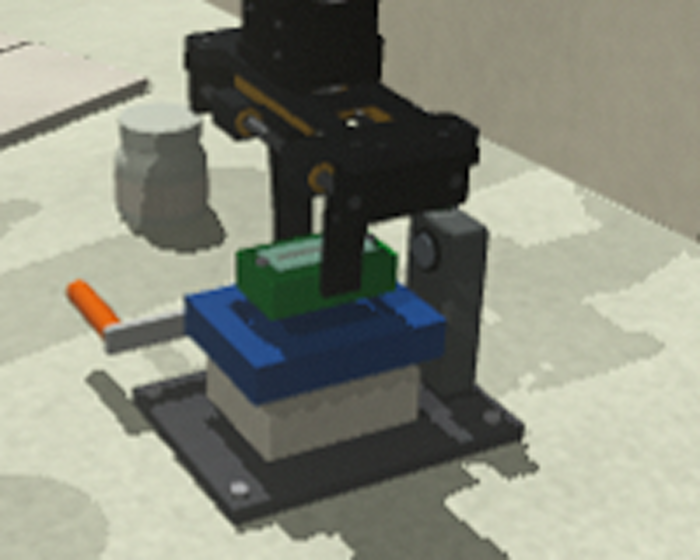

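```bash
sed -e 's/range(40,195,4)/range(156,230,2)/' -e 's/range(245,385,4)/range(230,410,4)/' nest.py > nest4.py; python3 nest4.py wrist4.npz; python3 held.py wrist4.npz | grep plane; python3 - <<'E'
from h import *
from rig import robot
c=dict(np.load("wrist4.npz"));o=robot.get_obs();r=R.from_quat(o["tool_rot"])
for x,y,z in[(60,-45,.08),(60,45,.08),(41.5,-23.5,.08),(41.5,23.5,.08),(40,22,.114),(40,-22,.114),(40,22,.09),(40,-22,.09)]:
    p=r.apply([x/1000,y/1000,0])+o["position"];p[2]=z;print(x,y,z,proj(c,p)[0].round(1))
cv2.imwrite("pics/w4c.png",cv2.resize(c["img"][130:290,190:440,::-1],None,fx=3.2,fy=3.2,interpolation=cv2.INTER_CUBIC))
E
```

```text
z pct [0.0688 0.0777 0.079  0.0799]
left [  0.0039 -45.1794] 37 right [ 0.0159 43.4679] 37 front [ 0.0038 59.6848] 45
centre tool frame mm: x -0.31518801776684313 y -0.8588788967330991 width 88.64344310879989 angles tool 0.0038878140682916747 0.015927440232453998 -0.003796848893912872
plane -15 xmax 39.15582572647037
plane -10 xmax 39.14934390291197
plane 0 xmax 39.1396896919141
plane 10 xmax 39.13763019104051
plane 15 xmax 39.13933761699428
60 -45 0.08 [212.5 146.4]
60 45 0.08 [419.  146.3]
41.5 -23.5 0.08 [263.  188.4]
41.5 23.5 0.08 [368.6 188.3]
40 22 0.114 [375.5 206.7]
40 -22 0.114 [255.7 206.8]
40 22 0.09 [367.8 195.5]
40 -22 0.09 [263.7 195.5]
```

View pics/w4c.png

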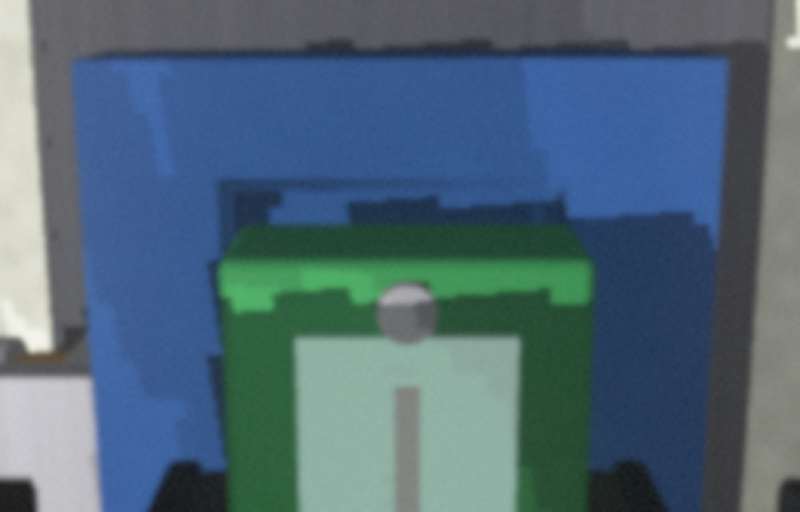

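```bash
python3 - <<'E'
from h import *
np.set_printoptions(precision=2,suppress=True)
c=dict(np.load("wrist1.npz"));cv2.imwrite("pics/w1c.png",cv2.resize(c["img"][150:285,275:375,::-1],None,fx=4.4,fy=4.4,interpolation=cv2.INTER_CUBIC))
c=dict(np.load("wrist4.npz"));cv2.imwrite("pics/w4d.png",cv2.resize(c["img"][195:400,250:385,::-1],None,fx=2.9,fy=2.9,interpolation=cv2.INTER_CUBIC))
E
```

```text
(no output)
```

View pics/w1c.png

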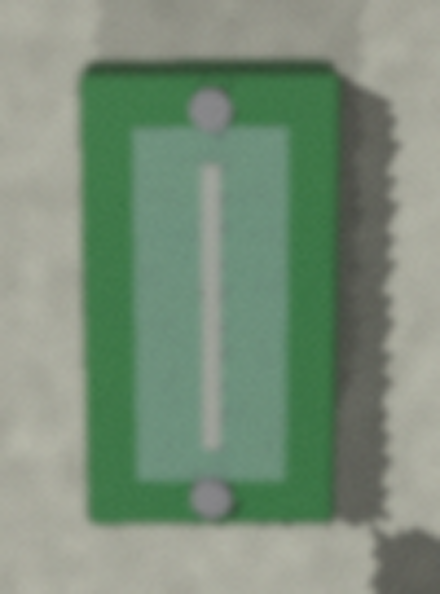

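View pics/w4d.png

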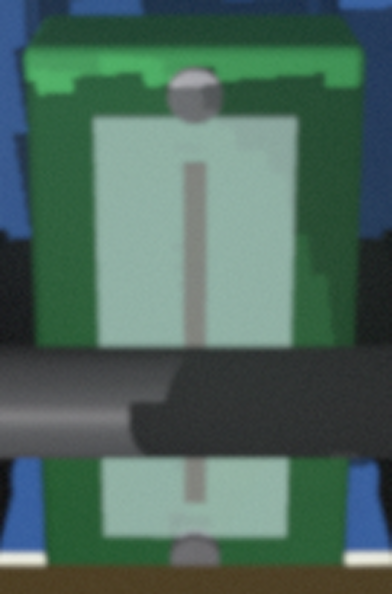

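```bash
python3 - <<'E'
from h import *
from rig import robot
np.set_printoptions(precision=1,suppress=True)
o=robot.get_obs();r=R.from_quat(o["tool_rot"])
c=dict(np.load("wrist1.npz"));u=275+211/4.4
a=plane(c,[(u,166.6),(u,268.4),(u,178.9),(u,259.1),(u,187),(u,252.3),(u,174.8),(u,263)],.024)
a2=a[:,:2]; e=np.array([np.cos(.437),np.sin(.437)]); s=(a2-[.5725,-.313])@e*1000
n=["body","window","chan","screw"]
for i in range(4): print(n[i],s[2*i:2*i+2],"mid",s[2*i:2*i+2].mean())
print("w1 lateral mid",((a2.mean(0)-[.5725,-.313])@[e[1],-e[0]])*1000)
c=dict(np.load("wrist4.npz"));zt=o["position"][2]-.0124+.024
def T(p,z=zt):return r.inv().apply(plane(c,p,z)-o["position"])*1000
b=T([(317,211.5),(317,235),(317,380.2),(317,250.9),(317,368.4),(317,228.1)])[:,0]
print("body front",b[0],"window",b[1:3],b[1:3].mean(),"chan",b[3:5],b[3:5].mean(),"screwfar",b[5])
b=T([(282.1,235),(352.8,235),(258.1,214),(375.3,214)]);print("lateral",b[:,1],b[:2,1].mean(),b[2:,1].mean())
b=T([(315,147.8),(315,186.9),(212.8,150),(417.8,150),(222,290),(410,290)],.08);print(b)
E
```

```text
body [ 39.7 -38.9] mid 0.44850346464284385
window [ 30.8 -31.2] mid -0.2339816497345364
chan [ 24.8 -25.7] mid -0.47218456482642424
screw [ 33.8 -34.4] mid -0.32130841932679743
w1 lateral mid 0.9728186058975471
body front 38.583023284299415 window [ 29.7 -32.3] -1.2860665257061736 chan [ 23.6 -26.7] -1.5550331290059276 screwfar 32.353601747816825
lateral [-12.4  13.7 -21.   21.8] 0.6717413631014599 0.39871078973654583
[[ 59.2  -0.3  24.2]
 [ 42.1  -0.3  24.2]
 [ 58.4 -45.   24.2]
 [ 58.4  44.6  24.2]
 [ -7.3 -44.9  24. ]
 [ -7.4  45.   24. ]]
```

```bash
python3 -m inch '[{"ax":0,"ay":0,"az":0,"dx":0.9,"dy":-0.5,"dz":0,"gripper":40},{"ax":0,"ay":0,"az":0,"dx":0,"dy":0,"dz":3,"gripper":40},{"ax":0,"ay":0,"az":0,"dx":0,"dy":0,"dz":3,"gripper":40},{"ax":0,"ay":0,"az":0,"dx":0,"dy":0,"dz":3,"gripper":40},{"ax":0,"ay":0,"az":0,"dx":0,"dy":0,"dz":3,"gripper":40},{"ax":0,"ay":0,"az":0,"dx":0,"dy":0,"dz":0,"gripper":40}]'
```

```text
time: 9.7
position: [0.5596, 0.0701, 0.0899]
tool_rot: [0.998, -0.062, -0.001, 0.0]
ft_force: [-0.6, -0.8, -1.2]
grip_width: 0.0438
```

```bash
python3 -m inch '[{"ax":0,"ay":0,"az":0,"dx":0,"dy":0,"dz":2,"gripper":40},{"ax":0,"ay":0,"az":0,"dx":0,"dy":0,"dz":2,"gripper":40},{"ax":0,"ay":0,"az":0,"dx":0,"dy":0,"dz":2,"gripper":40},{"ax":0,"ay":0,"az":0,"dx":0,"dy":0,"dz":0,"gripper":40}]'
```

```text
time: 10.1
position: [0.5598, 0.0701, 0.0842]
tool_rot: [0.998, -0.062, -0.0, -0.0]
ft_force: [-0.5, -0.4, -0.8]
grip_width: 0.0437
```

```bash
python3 -m inch '[{"ax":0,"ay":0,"az":0,"dx":0,"dy":0,"dz":1.2,"gripper":40},{"ax":0,"ay":0,"az":0,"dx":0,"dy":0,"dz":0,"gripper":40},{"ax":0,"ay":0,"az":0,"dx":0,"dy":0,"dz":0,"gripper":70},{"ax":0,"ay":0,"az":0,"dx":0,"dy":0,"dz":0,"gripper":70},{"ax":0,"ay":0,"az":0,"dx":0,"dy":0,"dz":0,"gripper":70},{"ax":0,"ay":0,"az":0,"dx":0,"dy":0,"dz":0,"gripper":70}]'
python3 -m inch '[{"ax":0,"ay":0,"az":0,"dx":0,"dy":0,"dz":-15,"gripper":75},{"ax":0,"ay":0,"az":0,"dx":0,"dy":0,"dz":-30,"gripper":75},{"ax":0,"ay":0,"az":0,"dx":0,"dy":0,"dz":-40,"gripper":75},{"ax":0,"ay":0,"az":0,"dx":-30,"dy":0,"dz":-10,"gripper":75},{"ax":0,"ay":0,"az":0,"dx":-30,"dy":0,"dz":0,"gripper":75},{"ax":0,"ay":0,"az":0,"dx":0,"dy":0,"dz":0,"gripper":75},{"ax":0,"ay":0,"az":0,"dx":0,"dy":0,"dz":0,"gripper":75}]'
python3 - <<'E'
from h import *
from rig import robot,optics
for n in ["wrist","side","top"]:
    c=optics.camera(n);np.savez(n+"5.npz",**c);cv2.imwrite(f"pics/{n}5.png",c["img"][:,:,::-1])
    if n=="side": cv2.imwrite("pics/side5.png",cv2.resize(c["img"][140:300,230:430,::-1],None,fx=3.5,fy=3.5,interpolation=cv2.INTER_CUBIC))
E
```

```text
time: 10.7
position: [0.5602, 0.0701, 0.0835]
tool_rot: [0.998, -0.062, 0.0, -0.0]
ft_force: [-0.9, 0.5, -0.1]
grip_width: 0.0597
time: 11.4
position: [0.5005, 0.0776, 0.1787]
tool_rot: [0.998, -0.062, 0.001, 0.0]
ft_force: [-1.2, 0.7, -0.1]
grip_width: 0.065
```

View pics/wrist5.png

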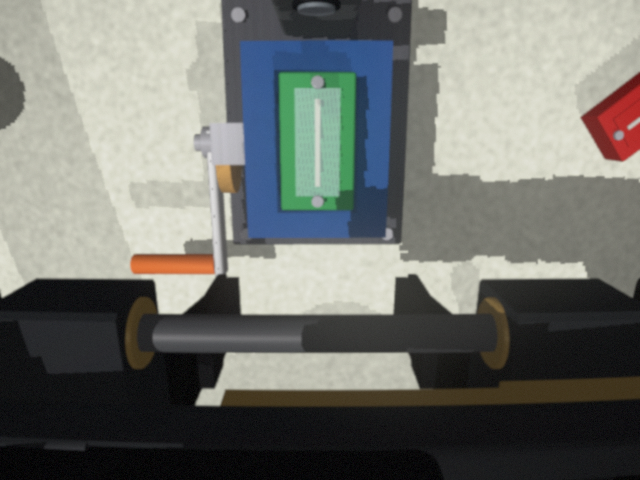

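View pics/side5.png

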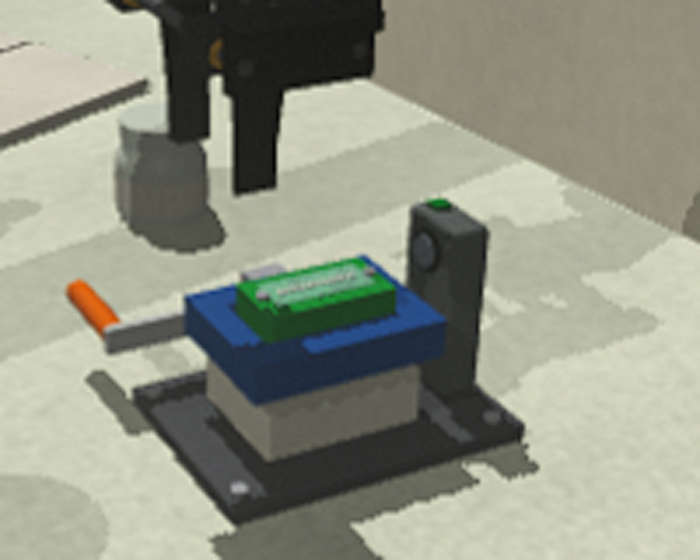

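The side view shows the cell sunk level in the nest. The wrist view has it square at (317,141), with the handle at (173,264). Next I check the cell's top height and locate the handle again.

```bash
cat > chk.py <<'E'
from h import *
import sys
np.set_printoptions(precision=4,suppress=True)
for n in sys.argv[2:]:
    c=dict(np.load(n)); z0=float(sys.argv[1])
    g=color(c,"green").astype(np.uint8); g=biggest(cv2.morphologyEx(g,cv2.MORPH_CLOSE,np.ones((9,9)))>0)
    uv,P=cloud(c,g);t=(P[:,2]>z0+.085)
    A=np.c_[P[t,:2],np.ones(t.sum())];co=np.linalg.lstsq(A,P[t,2],rcond=None)[0]
    print(n,"cell top z",np.median(P[t,2]),"slope",co[:2],"rect",rect(plane(c,uv[t],z0+.094)))
    m=biggest(color(c,"blue"),None);uv,P=cloud(c,m);t=(P[:,2]>z0+.075);print("nest rim z",np.median(P[t,2]),rect(plane(c,uv[t],z0+.08)))
    o=color(c,"orange")
    try:
        m=biggest(o&(cv2.cvtColor(c["img"],cv2.COLOR_RGB2HSV)[...,1]>190));uv,P=cloud(c,m);print("handle",m.sum(),P.mean(0),P[:,2].max(),rect(plane(c,uv,.049)))
    except Exception as e: print(e)
E
python3 chk.py 0 wrist5.npz top5.npz
```

```text
wrist5.npz cell top z 0.0930159227142984 slope [-0.0011 -0.    ] rect (array([0.5605, 0.0698]), [43.79600143432617, 78.46324920654297], np.float32(-0.12479785))
nest rim z 0.07905030569232613 (array([0.5597, 0.0701]), [89.77626037597656, 119.5335693359375], np.float32(-0.12425227))
handle 1 [0.4839 0.2168 0.0507] 0.05071660673553585 (array([0.4834, 0.2177]), [0.0, 0.0], np.float32(0.0))
top5.npz cell top z 0.12299786848727612 slope [ 0.1968 -0.2161] rect (array([0.6593, 0.0707]), [2.089271068572998, 8.026203155517578], np.float32(1.5650929))
  return _methods._mean(a, axis=axis, dtype=dtype,
  ret = ret.dtype.type(ret / rcount)
Traceback (most recent call last):
  File "chk.py", line 10, in <module>
    m=biggest(color(c,"blue"),None);uv,P=cloud(c,m);t=(P[:,2]>z0+.075);print("nest rim z",np.median(P[t,2]),rect(plane(c,uv[t],z0+.08)))
                                                                                                                 ~~~~~^^^^^^^^^^^^^^^^
  File "h.py", line 9, in plane
    p,d=rays(c,uv); return p+d*((z-p[2])/d[:,2])[:,None]
        ~~~~^^^^^^
  File "h.py", line 5, in rays
    n=cv2.undistortPoints(uv,np.array(c["camera_matrix"]),np.array([float(c["k1"]),0,0,0])).reshape(-1,2)
      ~~~~~~~~~~~~~~~~~~~^^^^^^^^^^^^^^^^^^^^^^^^^^^^^^^^^^^^^^^^^^^^^^^^^^^^^^^^^^^^^^^^^^
cv2.error: OpenCV(4.12.0) /io/opencv/modules/calib3d/src/undistort.dispatch.cpp:347: error: (-215:Assertion failed) CV_IS_MAT(_src) && CV_IS_MAT(_dst) && (_src->rows == 1 || _src->cols == 1) && (_dst->rows == 1 || _dst->cols == 1) && _src->cols + _src->rows - 1 == _dst->rows + _dst->cols - 1 && (CV_MAT_TYPE(_src->type) == CV_32FC2 || CV_MAT_TYPE(_src->type) == CV_64FC2) && (CV_MAT_TYPE(_dst->type) == CV_32FC2 || CV_MAT_TYPE(_dst->type) == CV_64FC2) in function 'cvUndistortPointsInternal'
```

The cell is seated: its top is 14.0 mm above the rim, it is level, and it is within 1 mm of centre. Now I turn the tool so the jaws open along stage x, ready to grip the handle from above.

```bash
python3 -m inch '[{"ax":0,"ay":0,"az":-0.143,"dx":0,"dy":0,"dz":-4,"gripper":60},{"ax":0,"ay":0,"az":-0.143,"dx":0,"dy":0,"dz":0,"gripper":60},{"ax":0,"ay":0,"az":-0.143,"dx":0,"dy":0,"dz":0,"gripper":60},{"ax":0,"ay":0,"az":-0.143,"dx":0,"dy":0,"dz":0,"gripper":60},{"ax":0,"ay":0,"az":-0.143,"dx":0,"dy":0,"dz":0,"gripper":60},{"ax":0,"ay":0,"az":-0.143,"dx":0,"dy":0,"dz":0,"gripper":60},{"ax":0,"ay":0,"az":-0.143,"dx":0,"dy":0,"dz":0,"gripper":60},{"ax":0,"ay":0,"az":-0.143,"dx":0,"dy":0,"dz":0,"gripper":60}]'
python3 -m inch '[{"ax":0,"ay":0,"az":-0.143,"dx":0,"dy":0,"dz":0,"gripper":60},{"ax":0,"ay":0,"az":-0.143,"dx":0,"dy":0,"dz":0,"gripper":60},{"ax":0,"ay":0,"az":-0.143,"dx":0,"dy":0,"dz":0,"gripper":60},{"ax":0,"ay":0,"az":0,"dx":0,"dy":0,"dz":0,"gripper":60},{"ax":0,"ay":0,"az":0,"dx":0,"dy":0,"dz":0,"gripper":60}]'
python3 - <<'E'
from h import *
from rig import robot,optics
c=dict(np.load("wrist5.npz"));print("handle ends@.047 w5",plane(c,[(132,264),(215,264)],.047).round(4))
delta(robot.get_obs(),[.4841,.1904,.1],1.447)
E
```

```text
time: 12.35
position: [0.5017, 0.0773, 0.182]
tool_rot: [0.871, 0.491, 0.0, 0.0]
ft_force: [-0.1, -0.1, 0.3]
grip_width: 0.0523
time: 12.85
position: [0.5012, 0.0774, 0.1821]
tool_rot: [0.75, 0.661, 0.0, 0.0]
ft_force: [0.1, -0.9, 0.4]
grip_width: 0.0522
handle ends@.047 w5 [[0.4878 0.2198 0.047 ]
 [0.4801 0.1568 0.047 ]]
d mm [110.  -31.1  82.1] az -0.0015 yaw 1.4455 tilt [0.0002 0.    ] t 12.85
```

```bash
python3 -m inch '[{"ax":0,"ay":0,"az":0,"dx":37,"dy":-10,"dz":0,"gripper":60},{"ax":0,"ay":0,"az":0,"dx":37,"dy":-10,"dz":0,"gripper":60},{"ax":0,"ay":0,"az":-0.0015,"dx":36,"dy":-11,"dz":0,"gripper":60},{"ax":0,"ay":0,"az":0,"dx":0,"dy":0,"dz":40,"gripper":60},{"ax":0,"ay":0,"az":0,"dx":0,"dy":0,"dz":40,"gripper":60},{"ax":0,"ay":0,"az":0,"dx":0,"dy":0,"dz":0,"gripper":60},{"ax":0,"ay":0,"az":0,"dx":0,"dy":0,"dz":0,"gripper":60}]'
python3 - <<'E'
from h import *
from rig import robot,optics
delta(robot.get_obs(),[.4841,.1904,.026],1.447)
for n in ["wrist","side","top"]:
    c=optics.camera(n);np.savez(n+"6.npz",**c);cv2.imwrite(f"pics/{n}6.png",c["img"][:,:,::-1])
    if n=="side": cv2.imwrite("pics/side6.png",cv2.resize(c["img"][140:300,200:400,::-1],None,fx=3.5,fy=3.5,interpolation=cv2.INTER_CUBIC))
E
```

```text
time: 13.55
position: [0.4831, 0.1904, 0.1021]
tool_rot: [0.749, 0.663, -0.001, -0.0]
ft_force: [-0.0, -0.1, 0.4]
grip_width: 0.0524
d mm [ 0.1  1.1 76.1] az 0.0018 yaw 1.4488 tilt [-0.0016 -0.0002] t 13.55
```

View pics/wrist6.png

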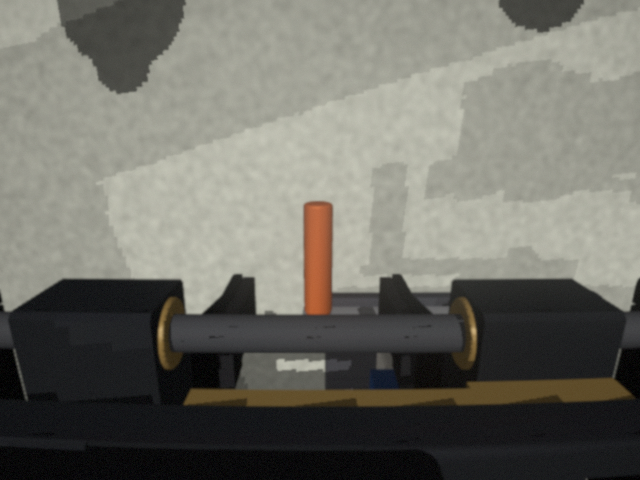

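View pics/side6.png

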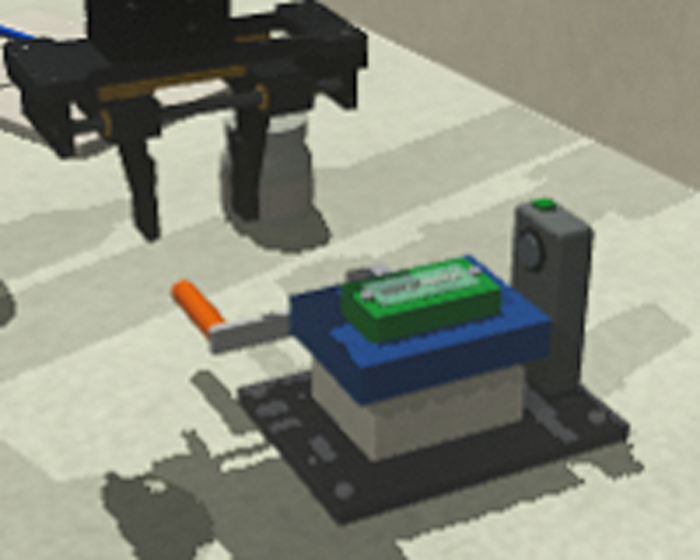

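The handle at (318,260) is centred between the fingers, and the cell still sits flat. I lower and grip lightly.

```bash
python3 -m inch '[{"ax":0,"ay":0,"az":0,"dx":0,"dy":1,"dz":20,"gripper":60},{"ax":0,"ay":0,"az":0,"dx":0,"dy":0,"dz":25,"gripper":60},{"ax":0,"ay":0,"az":0,"dx":0,"dy":0,"dz":20,"gripper":60},{"ax":0,"ay":0,"az":0,"dx":0,"dy":0,"dz":10,"gripper":60},{"ax":0,"ay":0,"az":0,"dx":0,"dy":0,"dz":0,"gripper":60}]' 8
python3 -m inch '[{"ax":0,"ay":0,"az":0,"dx":0,"dy":0,"dz":0,"gripper":10},{"ax":0,"ay":0,"az":0,"dx":0,"dy":0,"dz":0,"gripper":10},{"ax":0,"ay":0,"az":0,"dx":0,"dy":0,"dz":0,"gripper":10},{"ax":0,"ay":0,"az":0,"dx":0,"dy":0,"dz":0,"gripper":10},{"ax":0,"ay":0,"az":0,"dx":0,"dy":0,"dz":0,"gripper":10},{"ax":0,"ay":0,"az":0,"dx":0,"dy":0,"dz":0,"gripper":10},{"ax":0,"ay":0,"az":0,"dx":0,"dy":0,"dz":0,"gripper":10},{"ax":0,"ay":0,"az":0,"dx":0,"dy":0,"dz":0,"gripper":10}]' 8
python3 - <<'E'
from h import *
from rig import robot
delta(robot.get_obs(),[.4841,.1904,.026],1.447)
E
```

```text
time: 14.2
position: [0.4844, 0.1902, 0.0275]
tool_rot: [0.749, 0.663, -0.0, 0.0]
ft_force: [0.2, -0.2, -0.2]
grip_width: 0.0523
time: 15.0
position: [0.4836, 0.1905, 0.0275]
tool_rot: [0.748, 0.663, -0.0, -0.0]
ft_force: [-2.2, 0.6, 3.9]
grip_width: 0.0153
d mm [0.  0.5 1.5] az 0.0032 yaw 1.4502 tilt [-0.001  0.   ] t 15.0
```

```bash
python3 -m inch '[{"ax":0,"ay":0,"az":0,"dx":0,"dy":0.4,"dz":-8.8,"gripper":10},{"ax":0,"ay":0,"az":0,"dx":0,"dy":1.3,"dz":-8.7,"gripper":10},{"ax":0,"ay":0,"az":0,"dx":0,"dy":2.2,"dz":-8.6,"gripper":10},{"ax":0,"ay":0,"az":0,"dx":0,"dy":3.0,"dz":-8.3,"gripper":10},{"ax":0,"ay":0,"az":0,"dx":0,"dy":0,"dz":0,"gripper":10}]' 12
```

```text
time: 15.5
position: [0.4895, 0.1897, 0.0629]
tool_rot: [0.748, 0.663, -0.001, -0.001]
ft_force: [-5.2, 3.0, -2.4]
grip_width: 0.0159
```

```bash
python3 -m inch '[{"ax":0,"ay":0,"az":0,"dx":0,"dy":3.8,"dz":-8.0,"gripper":10},{"ax":0,"ay":0,"az":0,"dx":0,"dy":4.5,"dz":-7.6,"gripper":10},{"ax":0,"ay":0,"az":0,"dx":0,"dy":5.3,"dz":-7.1,"gripper":10},{"ax":0,"ay":0,"az":0,"dx":0,"dy":5.9,"dz":-6.5,"gripper":10},{"ax":0,"ay":0,"az":0,"dx":0,"dy":0,"dz":0,"gripper":10}]'
python3 - <<'E'
from h import *
from rig import robot,optics
delta(robot.get_obs(),[.4841,.1904,.026],1.447)
c=optics.camera("side");cv2.imwrite("pics/side7.png",cv2.resize(c["img"][140:300,200:400,::-1],None,fx=3.5,fy=3.5,interpolation=cv2.INTER_CUBIC))
E
```

```text
time: 16.0
position: [0.5054, 0.1878, 0.092]
tool_rot: [0.749, 0.663, -0.004, -0.004]
ft_force: [-10.3, 3.7, 4.3]
grip_width: 0.0154
d mm [  0.1 -20.8  66.2] az 0.0025 yaw 1.4495 tilt [-0.0104  0.0006] t 16.0
```

View pics/side7.png

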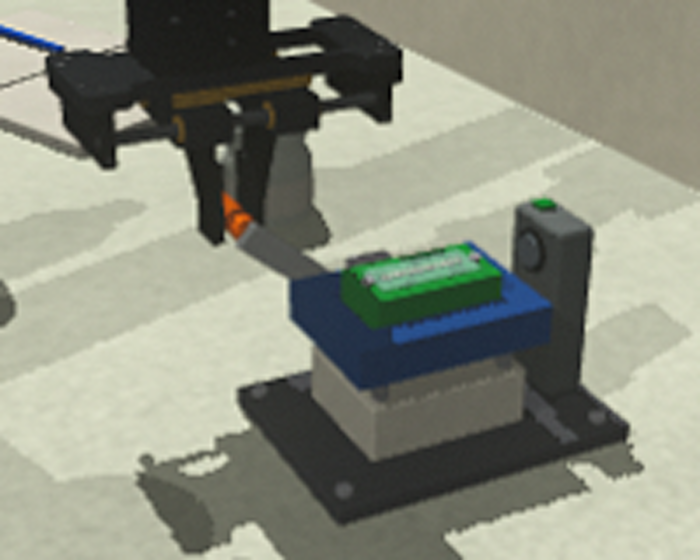

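The nest is rising, but the bar has crept a few mm down in the light grip (10 N of side force, tolerable). I continue the arc.

```bash
python3 -m inch '[{"ax":0,"ay":0,"az":0,"dx":0,"dy":4,"dz":-6,"gripper":10},{"ax":0,"ay":0,"az":0,"dx":0,"dy":6,"dz":-5.3,"gripper":10},{"ax":0,"ay":0,"az":0,"dx":0,"dy":7,"dz":-4.5,"gripper":10},{"ax":0,"ay":0,"az":0,"dx":0,"dy":8,"dz":-3.5,"gripper":10},{"ax":0,"ay":0,"az":0,"dx":0,"dy":0,"dz":0,"gripper":10}]'
python3 - <<'E'
from h import *
from rig import robot,optics
delta(robot.get_obs(),[.5734,.1793,.116],1.447)
E
```

```text
time: 16.55
position: [0.5312, 0.1845, 0.1127]
tool_rot: [0.748, 0.663, -0.003, -0.003]
ft_force: [-12.5, 2.5, 15.7]
grip_width: 0.0157
d mm [-0.1 42.5 -3.6] az 0.0034 yaw 1.4504 tilt [-0.0082  0.0001] t 16.55
```

```bash
python3 -m inch '[{"ax":0,"ay":0,"az":0,"dx":0,"dy":4,"dz":-7,"gripper":10},{"ax":0,"ay":0,"az":0,"dx":0,"dy":8,"dz":-4,"gripper":10},{"ax":0,"ay":0,"az":0,"dx":0,"dy":8,"dz":-3,"gripper":10},{"ax":0,"ay":0,"az":0,"dx":0,"dy":0,"dz":0,"gripper":10}]'
python3 - <<'E'
from h import *
from rig import robot,optics
delta(robot.get_obs(),[.5734,.1793,.116],1.447)
E
```

```text
time: 16.95
position: [0.5566, 0.1813, 0.1248]
tool_rot: [0.749, 0.663, 0.0, 0.0]
ft_force: [-2.8, 0.8, -0.8]
grip_width: 0.0157
d mm [ 0.  16.9  8.8] az 0.0027 yaw 1.4497 tilt [ 0.0012 -0.0002] t 16.95
```

```bash
python3 -m inch '[{"ax":0,"ay":0,"az":0,"dx":0,"dy":6,"dz":-1,"gripper":10},{"ax":0,"ay":0,"az":0,"dx":0,"dy":6,"dz":-0.5,"gripper":10},{"ax":0,"ay":0,"az":0,"dx":0,"dy":5,"dz":0,"gripper":10},{"ax":0,"ay":0,"az":0,"dx":0,"dy":0,"dz":0,"gripper":10},{"ax":0,"ay":0,"az":0,"dx":0,"dy":0,"dz":0,"gripper":10}]'
python3 - <<'E'
from h import *
from rig import robot,optics
delta(robot.get_obs(),[.5734,.1793,.116],1.447)
for n in ["side","top","wrist"]:
    c=optics.camera(n);np.savez(n+"8.npz",**c);cv2.imwrite(f"pics/{n}8.png",c["img"][:,:,::-1])
    if n=="side": cv2.imwrite("pics/side8.png",cv2.resize(c["img"][120:300,200:420,::-1],None,fx=3.3,fy=3.3,interpolation=cv2.INTER_CUBIC))
E
```

```text
time: 17.45
position: [0.5727, 0.1794, 0.1267]
tool_rot: [0.748, 0.663, 0.001, 0.001]
ft_force: [-3.9, -1.5, 4.9]
grip_width: 0.0152
d mm [-0.   0.7 10.7] az 0.0035 yaw 1.4505 tilt [ 0.0019 -0.0005] t 17.45
```

View pics/side8.png

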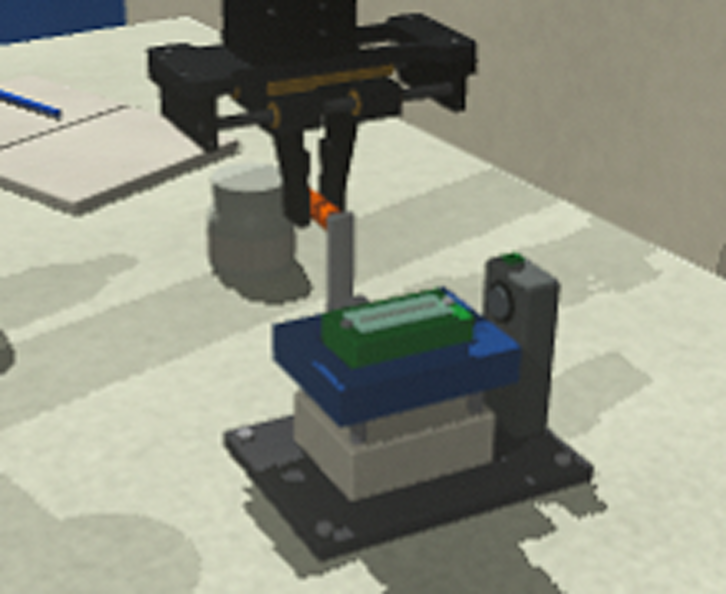

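View pics/wrist8.png

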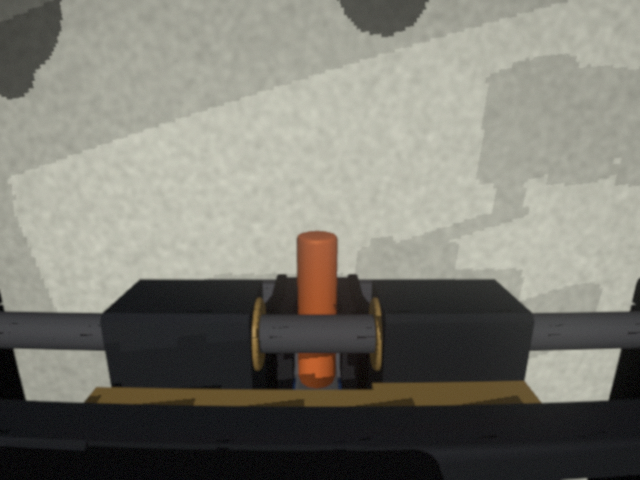

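View pics/top8.png

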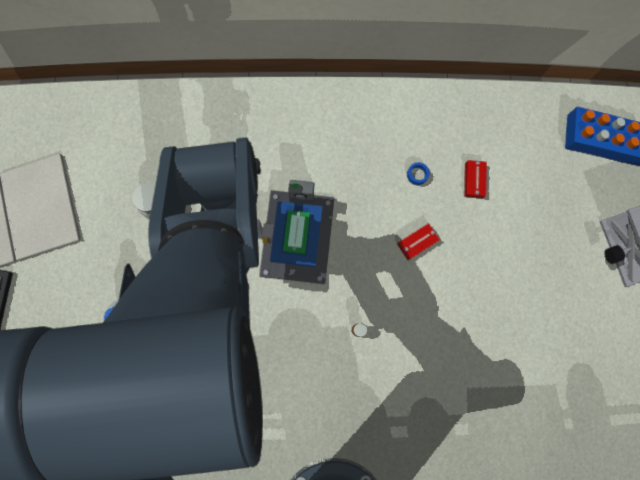

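The side view shows the lever arm vertical at crop (340,265), with the fingers on the orange bar and the cell flat in the raised nest. I let it settle and then measure the lift and the lever angle.

```bash
python3 -m inch '[{"ax":0,"ay":0,"az":0,"dx":0,"dy":0.7,"dz":0,"gripper":10},{"ax":0,"ay":0,"az":0,"dx":0,"dy":0,"dz":0,"gripper":10},{"ax":0,"ay":0,"az":0,"dx":0,"dy":0,"dz":0,"gripper":10},{"ax":0,"ay":0,"az":0,"dx":0,"dy":0,"dz":0,"gripper":10},{"ax":0,"ay":0,"az":0,"dx":0,"dy":0,"dz":0,"gripper":10}]' 15
python3 - <<'E'
from h import *
from rig import robot,optics
np.set_printoptions(precision=4,suppress=True)
delta(robot.get_obs(),[.5734,.1793,.116],1.447)
def st(c,box,pre):
    g=np.zeros((480,640),np.uint8);b=box;g[b[1]:b[3],b[0]:b[2]]=color(c,"green")[b[1]:b[3],b[0]:b[2]]
    g=biggest(cv2.morphologyEx(g,cv2.MORPH_CLOSE,np.ones((9,9)))>0);uv,P=cloud(c,g)
    zt=np.percentile(P[:,2],60);t=abs(P[:,2]-zt)<.005
    co=np.linalg.lstsq(np.c_[P[t,:2],np.ones(t.sum())],P[t,2],rcond=None)[0]
    m=biggest(color(c,"blue"),box);uv2,Q=cloud(c,m);zr=np.percentile(Q[:,2],70);t2=abs(Q[:,2]-zr)<.005
    print(pre,"cell z",np.median(P[t,2]),"slope",co[:2],rect(P[t]),"rim z",np.median(Q[t2,2]),rect(Q[t2]))
for n,box in(("side",(260,190,380,260)),("top",(255,195,340,285))):
    st(dict(np.load(n+"5.npz")),box,n+" before")
    c=optics.camera(n);st(c,box,n+" now")
    np.savez(n+"9.npz",**c)
    if n=="side":
        h=c["img"];m=np.zeros((480,640),bool);m[185:215,298:309]=1;uv,P=cloud(c,m);k=(P[:,1]>.1)&(P[:,1]<.19)
        ex=np.array([.9923,-.1237]);s=(P[k][:,:2]-[.5598,.0701])@ex*1000;z=P[k][:,2]
        for a in np.arange(.05,.14,.015):
            q=abs(z-a)<.0075
            if q.sum()>3: print("arm z",round(a,3),"stage x",s[q].min().round(1),np.median(s[q]).round(1),s[q].max().round(1),q.sum())
E
```

```text
time: 18.1
position: [0.573, 0.1793, 0.1267]
tool_rot: [0.748, 0.663, 0.0, 0.001]
ft_force: [-4.7, -2.0, 4.2]
grip_width: 0.0156
d mm [ 0.   0.4 10.7] az 0.0036 yaw 1.4506 tilt [ 0.0013 -0.0006] t 18.1
side before cell z 0.09349680181044243 slope [0.0103 0.0437] (array([0.5586, 0.0691]), [48.76320266723633, 79.95336151123047], np.float32(-0.13521716)) rim z 0.0789072761891329 (array([0.5589, 0.0686]), [92.62224578857422, 122.9000244140625], np.float32(-0.111688055))
side now cell z 0.10753317062017176 slope [0.0125 0.0455] (array([0.5584, 0.0681]), [46.325443267822266, 81.06639862060547], np.float32(-0.10325488)) rim z 0.09293088503272687 (array([0.559, 0.068]), [91.04811096191406, 123.79307556152344], np.float32(-0.13826938))
arm z 0.08 stage x -14.0 -2.8 4.2 9
arm z 0.095 stage x -13.7 -3.9 6.9 75
arm z 0.11 stage x -10.7 -3.6 5.8 53
arm z 0.125 stage x -11.0 -3.5 5.7 55
arm z 0.14 stage x -10.6 -4.1 5.8 50Traceback (most recent call last):
  File "<stdin>", line 13, in <module>
  File "<stdin>", line 7, in st
  File "h.py", line 26, in biggest
    n,l,s,_=cv2.connectedComponentsWithStats(m.astype(np.uint8)); return l==1+np.argmax(s[1:,4])
                                                                              ~~~~~~~~~^^^^^^^^^
    return _wrapfunc(a, 'argmax', axis=axis, out=out, **kwds)
    return bound(*args, **kwds)
ValueError: attempt to get argmax of an empty sequence
```

The cell and rim each rose 14.0 mm. The arm's stage x stays constant over its height, so the lever is upright, and the fingers carry about 4–5 N against the spring. I hand in.

```bash
python3 -c "
from rig import robot
print(robot.hand_in()); o=robot.get_obs(); print(o['time'],o['position'],o['ft_force'],o['grip_width'])"
```

```text
the job is handed in; nothing more can be done
None
the job is handed in; nothing more can be done
```

The green flow cell is seated in the pocket and let go. The cam lever stands upright with the fingers holding the handle, and I handed the job in at about 18 s. `hand_in` gave no verdict.

**Seating, lever down:**
- The wrist view put the cell's top 14.0 mm above the rim, level within about 0.001 rad.
- It was centred within about 1 mm of the nest and square within about 0.001 rad.

**Last checks, lever up:**
- **Lift:** the side camera showed both the cell and the rim 14.0 mm higher than at rest.
- **Lever angle:** the lever arm was vertical. The tool was within 0.5 mm of where I computed upright, and my stage position could be 1–2 mm off, so the angle should be within about 0.03 rad.
- **Hold:** the wrist force was about 6–7 N (4.7 N of it level, against the spring), with the tool still over the last five rows.

**What disagreed or failed:**
- The handle bar crept about 10 mm down in the light grip during the swing. It ended about 8 mm from the fingertips, still gripped.
- The wrist force rose to about 20 N mid-swing and then eased off.
- The side camera's depth fit showed a slope of about 0.045 for the cell both before and after the lift, so I read that as camera bias and not tilt.
- The last top-view check failed: the script found no green cell in its earlier comparison picture. I saw the final top view only in a picture taken just before.
- I did not measure the bystanders again. Nothing went near them, and the vial and blue ring look unmoved in that picture; the arm hid most of the bottle and tub there.

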